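# Hang the twin shaker tins on the bakery's balance bar

## Robot

A 7-joint arm with a two-finger parallel gripper is mounted at the origin on the work surface. World frame = base frame: x ahead of the robot, y to its left, z up, the work surface at z = 0. Lengths are in m, angles in rad, forces in N, time in s.
With the tool pointing down it reaches from about 0.4 to 0.925 m from the base axis. Payload 5.6 kg.
Tool frame: the origin (TCP) lies on the centre line of the jaws, within the pads' length; the fingertips stand 8 mm ahead of it and the grasp point (between the pads) lies 11 mm behind it (ctrl.tcp_to_tips is the distance from the TCP to the fingertips, in m); z points along the fingers, y is the direction in which the jaws open and shut (so a half turn about z gives the same grasp; the last joint's range is limited). The gripper opens to 85 mm and grips with 20 to 120 N. Pads are 22 mm wide; open, the fingers measure 114 mm over their backs; the gripper's body (76 mm by 85 mm) begins 54 mm behind the grasp point. The pads swing forward as they close: fully open they stand 13 mm farther back than shut.
Start: joints at [-1.146, 0.468, -0.012, 1.603, 0.006, 1.071, -0.056], TCP at [0.293, 0.58, 0.239] pointing down, gripper open.
Joint ranges: [-2.53, 2.53], [-0.31, 2.02], [-1.57, 1.55], [0.28, 2.44], [-1.29, 4.43], [0.15, 1.84], [-2.92, 2.92]. Speed limits (rad/s): [2.57, 2.57, 3.14, 3.14, 3.14, 3.14, 3.14].

## Interface

Orientations are given as a unit quaternion [w, x, y, z].
In Python, from plant import ctrl gives the robot as it stands.
- The arm moves only by the tool step_arm, never from a script. Its argument "targets" is a list of rows, each a list of 3 entries, a list of its own where there are three numbers: the finger opening in m, from 0 to 0.0854, then the shift along the tool's x, y, z in m, then the turn, a rotation vector about the tool's x, y, z in rad. A call has 1 to 12 rows; each row shifts and turns the commanded pose from where the row before left it, along the tool's axes as they then stand; what a row does not reach is not made up. A row lasts 1/10 s, in which the tool goes at most 50 mm and 8.59 degrees, less where a joint would pass 70% of its speed; a pose out of reach is approached as far as the arm can. A call with a gripper value outside its range is refused whole. The fingers move at their own pace and stop on an object; "force" is the grip in N (left out, the last holds). Time passes only in rows, so rows that do not move let the fingers close. It gives the time, the measured TCP pose, the force and the opening at its end, in the units of the state.
- ctrl.sense(): the state, without advancing time (a new reading comes with each control period).
- ctrl.snapshot(name): name is "scene" or "top" or "wrist"; returns a dict with "pixels" (400x640x3 uint8, red, green, blue), "fx", "fy", "cx", "cy" (pixels), "eye" and "orientation" of the camera in the world; the wrist camera has in their place "tool_from_camera" (4x4, takes a point from camera to tool coordinates, whose origin is the TCP and whose axes are the flange's). Camera axes: x right, y up, looking along -z (the intrinsics and any distortion apply to the point x, -y, -z); pixel columns grow to the right and rows downward; lengths in m; the calibration is good to about 2 mm. A picture is of the moment at which its call begins: read the wrist's pose just before it. There is no depth.
- ctrl.sign_off(): hands the job in, once; it reports no verdict.
The state is a dict: "clock": time; "joint_pos": joint angles; "dq": joint speeds; "effort": joint torques, N m; "tool_pos": TCP position; "orientation": TCP orientation; "wrist_force": force on the tool from outside, world axes, zero at the start; "ft_torque": the same for the moment, N m; "width": finger opening in m.
Only numpy, scipy, OpenCV 4.12 (cv2) and the standard library are available. Lean on these libraries where they do the work, as an engineer would, in place of code of your own. Each camera call takes 0.05 s, during which the arm holds its last target.

## Task

Hang the two twin shakers (two tins joined by an arch) astride the pivoting bar, one at the resting place on its left and one at that on its right, so that the bar ends level and both hang freely. Keep them upright on the way; the single shaker with the same wooden grip is not one of them.

Things in the scene. Friction and masses are not known exactly. Their poses are not given: they have to be found in the camera images.
- tins_a: Twin shaker: two metal tins (44 mm across, 50 tall, centres 84 apart along x) joined by a steel arch over a 40 mm gap open along y and below, a wooden block grip on top. Origin: underside centre, z up. The gap's roof narrows to a flat 75 mm above origin and centres itself on a rod. Grip 44 mm in x, 22 in y, 79 to 125 mm above origin: pinch its upper half across the 22 mm, as the rod comes close below it.
- tins_b: The second twin shaker, identical to tins_a (0.28 kg, 128 x 45 x 125 mm overall; arch 24 mm wide along y, 4 mm thick). Axes and origin as for tins_a. Both stand on the counter in a row of three with a similar single shaker (one 64 mm tin under the same grip), in any order.
- seat_left (a point): Left resting place: top of the 12 mm rod, midway between two 22 mm collars 40 mm apart, 130 mm from the pivot, 156 mm above the counter when level. Moves with the bar; y along the rod to its left end, z square to it. The bar tips about its middle and is sprung to level; stops at 8 degrees: one twin hung sinks that end 18 mm and lifts the other 18 mm; one on each side level it again.
- seat_right (a point): Right resting place, the same on the rod's other arm, 260 mm from seat_left; axes the same way. The rod is 340 mm long; its fixed steel stand is midway between the two seats: base 160 x 130 x 12 mm, two upright cheeks within 25 mm of the pivot, up to 163 mm above the counter.
Not all that is in view belongs to the job. Leave any purple or yellow look-alike of the tins_a alone.

How it is judged:
By the outcome, as a careful person would: the job done as asked, in the order asked, and still so for the second after the job is handed in, with the robot touching nothing.
It also fails if it takes over 54 s, if anything falls off the work surface, if the arm or the gripper's body presses on something with over 40 N, if the wrist force passes 120 N, or if a joint passes its speed limit or range.

## Working session

There is one attempt and no reset: what is moved stays moved. The work goes in short steps, Python scripts to look and compute and a tool call to move; the robot and the scene stay as the last step left them, time stands still between calls to the robot, and variables do not carry over. Pictures are saved under pics/ and viewed, and the job is handed in when it is done.

Besides the shell and the picture viewer there is one more tool, called by a JSON object that holds its "op" and its "data". step_arm: Moves the arm, as the interface text tells. Its arguments: {"type":"object","properties":{"targets":{"type":"array","items":{"type":"array"}},"force":{"type":"number"}},"required":["targets"]}

```bash
mkdir -p pics; ls
python3 - <<'E'
from plant import ctrl
import cv2,json
s=ctrl.sense(); print({k:s[k] for k in('clock','joint_pos','tool_pos','orientation','wrist_force','width')})
for n in('scene','top','wrist'):
    d=ctrl.snapshot(n); cv2.imwrite(f'pics/{n}0.png',cv2.cvtColor(d['pixels'],cv2.COLOR_RGB2BGR))
    print(n,{k:(v.tolist() if hasattr(v,'tolist') else v) for k,v in d.items() if k!='pixels'})
E
```

```text
pics
{'clock': 0.0, 'joint_pos': array([-1.14607228,  0.4683785 , -0.01160205,  1.60364992,  0.00600368,
        1.07139779, -0.05630333]), 'tool_pos': array([0.29286759, 0.57965956, 0.23832657]), 'orientation': array([-1.45251494e-04,  2.31768181e-01,  9.72770631e-01, -8.87769145e-04]), 'wrist_force': array([ 0.59236885, -0.14737224,  0.07790953]), 'width': 0.08528794060088506}
scene {'fx': 423.87604848661584, 'fy': 423.87604848661584, 'cx': 317.53744044501804, 'cy': 197.02963664148206, 'eye': [1.0899221649891921, 0.6667675451560005, 0.6670603077039257], 'orientation': [0.3429907417846573, 0.1750355071773635, 0.4410633761347723, 0.8106682555211903]}
top {'fx': 429.0041758745772, 'fy': 429.0041758745772, 'cx': 319.89787988141495, 'cy': 195.08908025090915, 'eye': [0.3574573631861384, 0.04266533038583035, 1.1842443264049662], 'orientation': [0.7139653420919941, 0.0426213956320869, -0.02945840618355614, -0.6982614905828327]}
wrist {'fx': 338.14265192018814, 'fy': 338.14265192018814, 'cx': 323.07836857607595, 'cy': 204.38698079249485, 'tool_from_camera': [[-0.0009199088617122085, 0.9486867939850774, 0.31621593996192116, 0.08055410520870385], [0.9999994537878342, 0.0007158064083058083, 0.000761606997629759, -0.0006467959417856273], [0.0004961771046247833, 0.3162164678499537, -0.9486869342774669, -0.13364380000125123], [0.0, 0.0, 0.0, 1.0]]}
```

View pics/scene0.png

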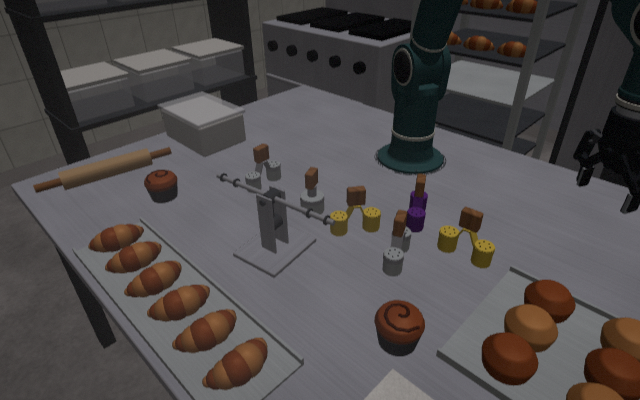

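View pics/top0.png

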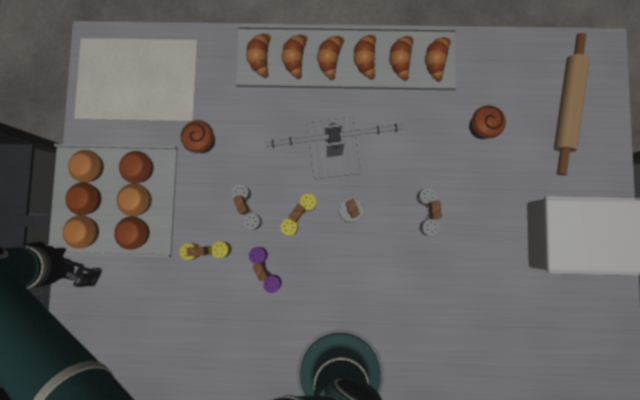

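View pics/wrist0.png

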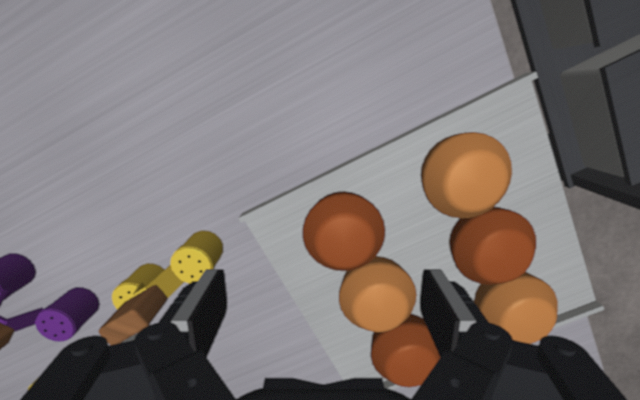

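The top view shows the steel twins at about (245,207) and (431,211), and the steel single at (351,209). The yellow look-alikes are at (298,214) and (204,251), and the purple one is at (265,270). The bar runs from (268,144) to (401,126). I'll enlarge to confirm the twins.

Run:
```python
import cv2,numpy as np
t=cv2.imread('pics/top0.png')
def c(x0,y0,w,h,f): return cv2.resize(t[y0:y0+h,x0:x0+w],None,fx=f,fy=f,interpolation=cv2.INTER_CUBIC)
a=c(220,175,60,60,6);b=c(405,180,60,60,6)
m=c(255,110,160,75,5)
for i in range(0,60,10):
    for im in(a,b): cv2.line(im,(i*6,0),(i*6,6),(0,0,255),1); cv2.line(im,(0,i*6),(6,i*6),(0,0,255),1)
for i in range(0,160,10): cv2.line(m,(i*5,0),(i*5,8),(0,0,255),1);cv2.line(m,(0,i*5),(8,i*5),(0,0,255),1)
cv2.imwrite('pics/ab.png',np.hstack([a,b])); cv2.imwrite('pics/m.png',m)
```

```text
(no output)
```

View pics/ab.png

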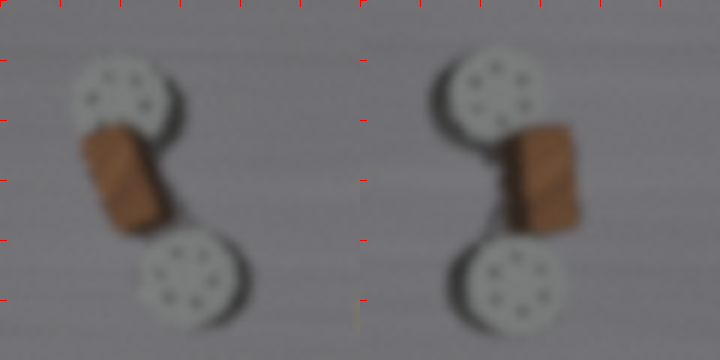

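View pics/m.png

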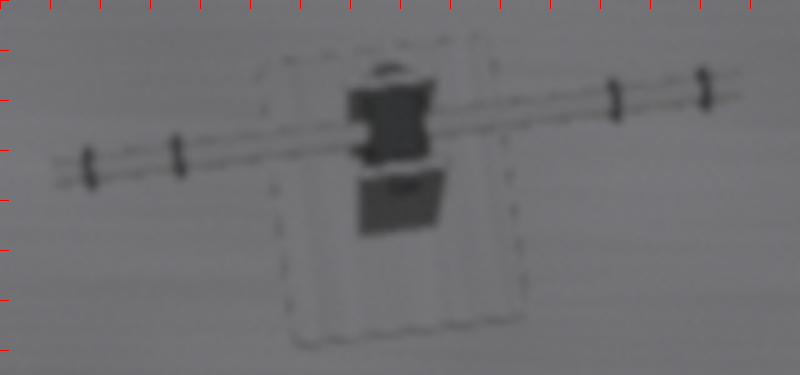

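The crops confirm it. The left twin (A) has two steel tins at (240.3,191.3) and (252,221.3), with its grip at (241,204.8). The right twin (B) has tins at (427.8,195.8) and (430.8,227.5), with its grip at (436.2,210). The single at (351,209) has one tin, so it isn't one of them.

```bash
cat > h.py <<'E'
import numpy as np
from scipy.spatial.transform import Rotation as R
def rot(q): return R.from_quat([q[1],q[2],q[3],q[0]]).as_matrix()
def ray(d,u,v):
    return rot(d['orientation'])@np.array([(u-d['cx'])/d['fx'],-(v-d['cy'])/d['fy'],-1])
def onz(d,u,v,z):
    r=ray(d,u,v); e=np.array(d['eye']); return e+r*(z-e[2])/r[2]
def proj(d,p,eye=None,M=None):
    M=rot(d['orientation']) if M is None else M
    c=M.T@(np.array(p)-np.array(d['eye'] if eye is None else eye))
    return np.array([d['cx']+d['fx']*c[0]/-c[2], d['cy']-d['fy']*c[1]/-c[2]])
def wristcam(s,d):
    T=np.array(d['tool_from_camera']); Rt=rot(s['orientation'])
    return np.array(s['tool_pos'])+Rt@T[:3,3], Rt@T[:3,:3]
E
python3 - <<'E'
from plant import ctrl
from h import *
import pickle
d=ctrl.snapshot('top'); sc=ctrl.snapshot('scene')
pickle.dump((d,sc),open('cams.pkl','wb'))
for n,t1,t2,g in(('A',(240.3,191.3),(252,221.3),(241,204.8)),('B',(427.8,195.8),(430.8,227.5),(436.2,210))):
    p=onz(d,*t1,.05);q=onz(d,*t2,.05); g=onz(d,*g,.125)
    print(n,p,q,'mid',(p+q)/2,'dist',np.linalg.norm(p-q),'yaw',np.degrees(np.arctan2(*(p-q)[1::-1])),'grip',g)
c=[onz(d,*u,.15) for u in((273,143.6),(290.6,141.4),(378,130),(396,128))]
for p in c: print(p)
L=(c[0]+c[1])/2;Rr=(c[2]+c[3])/2
print(L,Rr,np.linalg.norm(L-Rr),'mid',(L+Rr)/2,'yaw of +y axis',np.degrees(np.arctan2(*(L-Rr)[1::-1])))
for p in list(c)+[L,Rr]: print('scene',proj(sc,p))
E
```

```text
A [0.47893269 0.27784323 0.05      ] [0.39968787 0.24338389 0.05      ] mid [0.43931028 0.26061356 0.05      ] dist 0.08641289579450856 yaw 23.50164966409916 grip [0.43721057 0.2591262  0.125     ]
B [ 0.47750631 -0.22038154  0.05      ] [ 0.39398686 -0.22802209  0.05      ] mid [ 0.43574658 -0.22420182  0.05      ] dist 0.08386820438559252 yaw 5.226999181306534 grip [ 0.43486196 -0.22349086  0.125     ]
[0.58785948 0.18141924 0.15      ]
[0.59419355 0.13825861 0.15      ]
[ 0.62680223 -0.0758105   0.15      ]
[ 0.63263829 -0.11985658  0.15      ]
[0.59102652 0.15983892 0.15      ] [ 0.62972026 -0.09783354  0.15      ] 0.26056151997937915 mid [0.61037339 0.03100269 0.15      ] yaw of +y axis 98.54008875403572
scene [326.34965531 220.41045998]
scene [309.39275019 213.31839843]
scene [235.90602222 182.9497922 ]
scene [223.02369139 177.36506218]
scene [317.76517877 216.8200857 ]
scene [229.39212413 180.12589622]
```

Run:
```python
import cv2
t=cv2.imread('pics/scene0.png')
m=cv2.resize(t[130:290,200:440],None,fx=3.3,fy=3.3,interpolation=cv2.INTER_CUBIC)
for i in range(0,240,20): cv2.line(m,(int(i*3.3),0),(int(i*3.3),8),(0,0,255),1)
for i in range(0,160,20): cv2.line(m,(0,int(i*3.3)),(8,int(i*3.3)),(0,0,255),1)
cv2.imwrite('pics/s1.png',m)
```

```text
(no output)
```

View pics/s1.png

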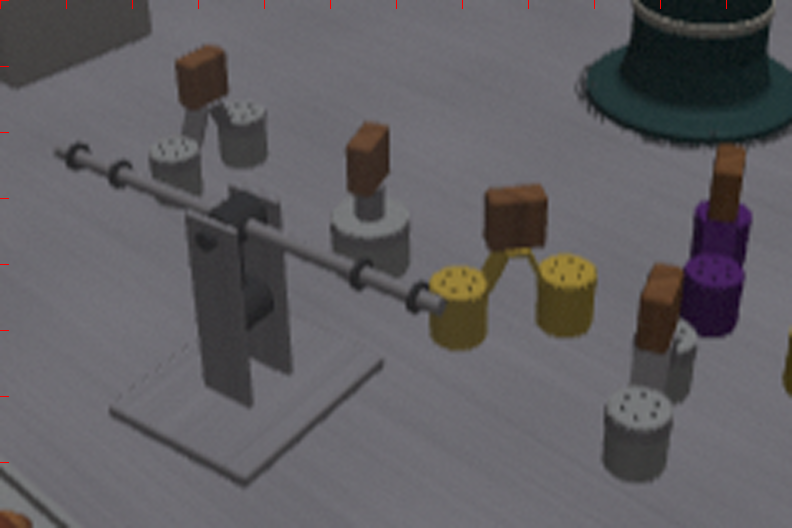

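The seat geometry agrees across both cameras: the seats come out 260.6 mm apart and the collars reproject within 1 px in the scene view, so the bar is level. I'll write a planner and go above A first.

```bash
cat > plan.py <<'E'
import sys
from plant import ctrl
from h import *
# usage: plan.py x y z yawdeg(tool y) n
def plan(x,y,z,yaw,n):
    s=ctrl.sense(); p=np.array(s['tool_pos']); R0=R.from_matrix(rot(s['orientation']))
    a=np.radians(yaw); ty=np.array([np.cos(a),np.sin(a),0]); tz=np.array([0,0,-1.]); tx=np.cross(ty,tz)
    R1=R.from_matrix(np.column_stack([tx,ty,tz]))
    rv=(R0.inv()*R1).as_rotvec()
    step=(np.array([x,y,z])-p)/n
    print('pos',p.round(4),'rotvec',rv.round(4),'per row',(rv/n).round(4),'F',s['wrist_force'].round(1),'t',s['clock'],'w',s['width'])
    Rk=R0
    for k in range(n):
        print((Rk.inv().apply(step)*1000).round(1)); Rk=Rk*R.from_rotvec(rv/n)
if __name__=='__main__': v=[float(a) for a in sys.argv[1:]]; plan(*v[:4],int(v[4]))
E
python3 plan.py 0.438 0.260 0.25 113.5 11
```

```text
pos [0.293  0.5799 0.2388] rotvec [-8.00e-04 -3.00e-04 -8.78e-01] per row [-0.0001 -0.     -0.0798] F [0.6 0.8 0.5] t 0.25 w 0.08549755822742451
[-24.9 -20.   -1. ]
[-23.2 -21.9  -1. ]
[-21.4 -23.7  -1. ]
[-19.4 -25.3  -1. ]
[-17.3 -26.8  -1. ]
[-15.1 -28.1  -1. ]
[-12.9 -29.2  -1. ]
[-10.5 -30.2  -1. ]
[ -8.  -30.9  -1. ]
[ -5.6 -31.4  -1. ]
[ -3.  -31.8  -1. ]
```

{"op": "step_arm", "data": {"targets": [[0.06,[-0.025,-0.02,-0.001],[0,0,-0.08]],[0.06,[-0.023,-0.022,-0.001],[0,0,-0.08]],[0.06,[-0.021,-0.024,-0.001],[0,0,-0.08]],[0.06,[-0.019,-0.025,-0.001],[0,0,-0.08]],[0.06,[-0.017,-0.027,-0.001],[0,0,-0.08]],[0.06,[-0.015,-0.028,-0.001],[0,0,-0.08]],[0.06,[-0.013,-0.029,-0.001],[0,0,-0.08]],[0.06,[-0.01,-0.03,-0.001],[0,0,-0.08]],[0.06,[-0.008,-0.031,-0.001],[0,0,-0.08]],[0.06,[-0.006,-0.031,-0.001],[0,0,-0.08]],[0.06,[-0.003,-0.032,-0.001],[0,0,-0.08]],[0.06,[0,0,0],[0,0,0]]], "force": 50}}

```text
clock: 1.45
tool_pos: [0.4392, 0.2565, 0.2505]
orientation: [0.0, -0.202, 0.979, -0.001]
wrist_force: [0.1, -0.1, 0.7]
width: 0.0604
```

```bash
python3 - <<'E'
from plant import ctrl
from h import *
import cv2
s=ctrl.sense(); d=ctrl.snapshot('wrist')
im=cv2.cvtColor(d['pixels'],cv2.COLOR_RGB2BGR)
e,M=wristcam(s,d)
g=np.array([.438,.260]);a=np.radians(23.5);ux=np.array([np.cos(a),np.sin(a)]);uy=np.array([-ux[1],ux[0]])
for dx,dy in((22,11),(-22,11),(-22,-11),(22,-11)):
    q=g+ux*dx/1e3+uy*dy/1e3; u=proj(d,[*q,.125],e,M); cv2.circle(im,tuple(int(round(c)) for c in u),2,(0,255,0),-1); print(u)
for sx in(-42,42):
    u=proj(d,[*(g+ux*sx/1e3),.05],e,M); cv2.circle(im,tuple(int(round(c)) for c in u),2,(255,255,0),-1); print(u)
cv2.imwrite('pics/w1.png',im); print(s['tool_pos'],s['clock'],s['width'])
E
python3 plan.py 0.438 0.260 0.25 113.5 1
```

```text
[342.72264355 224.20080524]
[343.47156418 171.90034387]
[315.36195533 172.02270345]
[316.01645277 224.30030538]
[328.26394149 134.5392578 ]
[328.27956009 215.43266523]
[0.43922204 0.25652804 0.25051185] 1.45 0.06035254133963738
pos [0.438  0.259  0.2504] rotvec [-0.0005  0.0003 -0.003 ] per row [-0.0005  0.0003 -0.003 ] F [-1.5  0.6 -0.2] t 1.5 w 0.06000373787310657
[-0.4  0.9  0.4]
```

View pics/w1.png

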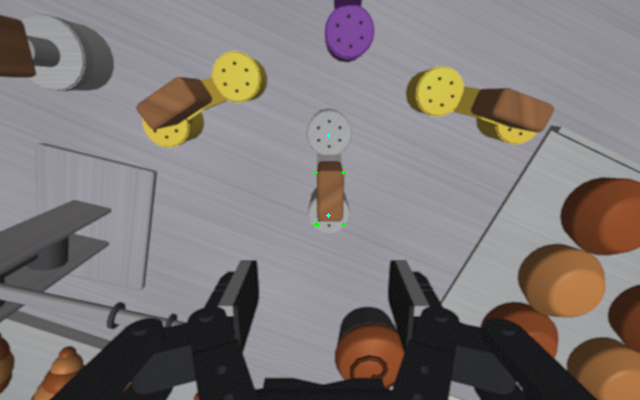

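The wrist view shows A directly under the gripper: grip at (317–345, 163–222), front tin at (329,132). My predictions are within 3 px, about 2 mm. Descending to TCP z = 0.105, so the tips are at 97 mm, in the upper half of the grip.

{"op": "step_arm", "data": {"targets": [[0.06,[0,0.001,0.03],[0,0,-0.003]],[0.06,[0,0,0.04],[0,0,0]],[0.06,[0,0,0.04],[0,0,0]],[0.06,[0,0,0.025],[0,0,0]],[0.06,[0,0,0.011],[0,0,0]],[0.06,[0,0,0],[0,0,0]],[0.01,[0,0,0],[0,0,0]],[0.01,[0,0,0],[0,0,0]],[0.01,[0,0,0],[0,0,0]],[0.01,[0,0,0],[0,0,0]],[0.01,[0,0,0],[0,0,0]],[0.01,[0,0,0],[0,0,0]]], "force": 50}}

```text
clock: 2.7
tool_pos: [0.4377, 0.2625, 0.1058]
orientation: [0.001, -0.206, 0.979, 0.0]
wrist_force: [-0.6, -1.4, 6.2]
width: 0.0212
```

Gripped, width 21 mm. Lifting.

{"op": "step_arm", "data": {"targets": [[0.01,[0,0,-0.008],[0,0,0]],[0.01,[0,0,-0.02],[0,0,0]],[0.01,[0,0,-0.03],[0,0,0]],[0.01,[0,0,-0.035],[0,0,0]],[0.01,[0,0,-0.035],[0,0,0]],[0.01,[0,0,-0.035],[0,0,0]],[0.01,[0,0,-0.025],[0,0,0]],[0.01,[0,0,-0.012],[0,0,0]],[0.01,[0,0,-0.005],[0,0,0]],[0.01,[0,0,0],[0,0,0]]]}}

```text
clock: 3.7
tool_pos: [0.4362, 0.2619, 0.3088]
orientation: [-0.0, -0.206, 0.979, -0.0]
wrist_force: [0.2, 0.2, -2.9]
width: 0.0214
```

```bash
python3 plan.py 0.5905 0.1605 0.31 98.5 9
python3 - <<'E'
from plant import ctrl
import cv2
d=ctrl.snapshot('scene'); im=cv2.cvtColor(d['pixels'],cv2.COLOR_RGB2BGR); cv2.imwrite('pics/s2.png',im[60:300,180:500].repeat(2,0).repeat(2,1))
E
```

```text
pos [0.4362 0.2619 0.3088] rotvec [-0.0003 -0.0007  0.2668] per row [-0.     -0.0001  0.0296] F [ 0.2  0.2 -2.9] t 3.7 w 0.021397133837137903
[-11.1 -17.2  -0.1]
[-11.6 -16.9  -0.1]
[-12.1 -16.5  -0.1]
[-12.6 -16.2  -0.1]
[-13.1 -15.8  -0.1]
[-13.6 -15.4  -0.1]
[-14.  -15.   -0.1]
[-14.5 -14.6  -0.1]
[-14.9 -14.1  -0.1]
```

View pics/s2.png

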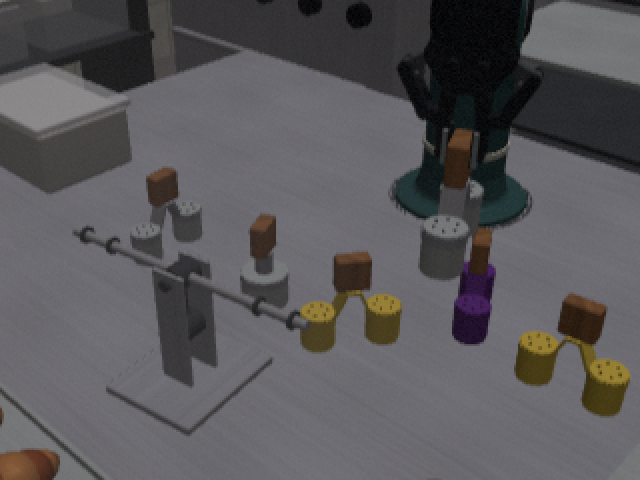

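The twin hangs upright in the gripper. Its grip is at (460,155) in the doubled crop and its tins are at (444,247) and (462,205). Next: above the left seat.

{"op": "step_arm", "data": {"targets": [[0.01,[-0.006,-0.009,0],[0,0,0.015]],[0.01,[-0.011,-0.017,0],[0,0,0.03]],[0.01,[-0.012,-0.017,0],[0,0,0.03]],[0.01,[-0.012,-0.0165,0],[0,0,0.03]],[0.01,[-0.013,-0.016,0],[0,0,0.03]],[0.01,[-0.013,-0.016,0],[0,0,0.03]],[0.01,[-0.0135,-0.0155,0],[0,0,0.03]],[0.01,[-0.014,-0.015,0],[0,0,0.03]],[0.01,[-0.0145,-0.0145,0],[0,0,0.03]],[0.01,[-0.0075,-0.007,0],[0,0,0.012]],[0.01,[0,0,0],[0,0,0]],[0.01,[0,0,0],[0,0,0]]]}}

```text
clock: 4.95
tool_pos: [0.5897, 0.1588, 0.309]
orientation: [-0.001, -0.074, 0.997, 0.0]
wrist_force: [-0.9, -0.3, -3.4]
width: 0.0212
```

```bash
python3 plan.py 0.5905 0.1605 0.26 98.5 1
python3 - <<'E'
from plant import ctrl
from h import *
import cv2
L=np.array([.591,.1598]);a=np.radians(98.5);y=np.array([np.cos(a),np.sin(a)])
o=[]
s=ctrl.sense()
for n in('top','wrist'):
    d=ctrl.snapshot(n); im=cv2.cvtColor(d['pixels'],cv2.COLOR_RGB2BGR)
    e,M=(None,None) if n=='top' else wristcam(s,d)
    for k in(-.02,.02):
        u=proj(d,[*(L+k*y),.15],e,M); cv2.circle(im,tuple(int(round(c)) for c in u),2,(0,255,0),1)
    o.append(im)
t=cv2.resize(o[0][90:210,220:420],(640,384),interpolation=cv2.INTER_CUBIC)
cv2.imwrite('pics/t3.png',t); cv2.imwrite('pics/w3.png',o[1])
E
```

```text
pos [0.5897 0.1588 0.309 ] rotvec [ 0.0006 -0.001   0.0003] per row [ 0.0006 -0.001   0.0003] F [-0.9 -0.3 -3.4] t 4.95 w 0.021235157474600922
[-1.1  1.5 49. ]
```

View pics/t3.png

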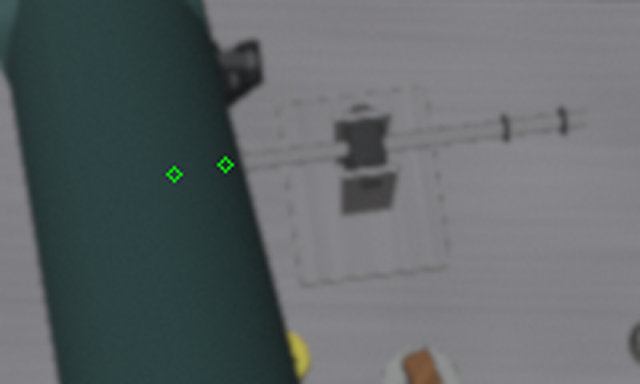

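View pics/w3.png

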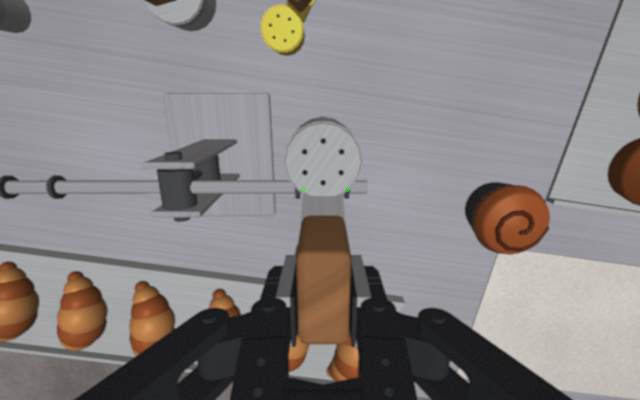

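The wrist view shows the rod at row 187. The predicted collars land on it at (303,189) and (347,189), and the grip is centred at column 324, so it's aligned to about 1.5 mm. Descending in stages with a small correction.

{"op": "step_arm", "data": {"targets": [[0.01,[-0.001,0.0015,0.015],[0,0,0]],[0.01,[0,0,0.025],[0,0,0]],[0.01,[0,0,0.03],[0,0,0]],[0.01,[0,0,0.02],[0,0,0]],[0.01,[0,0,0.012],[0,0,0]],[0.01,[0,0,0.008],[0,0,0]],[0.01,[0,0,0.004],[0,0,0]],[0.01,[0,0,0],[0,0,0]]]}}

```text
clock: 5.85
tool_pos: [0.591, 0.1601, 0.1954]
orientation: [0.0, -0.074, 0.997, 0.0]
wrist_force: [-0.4, 0.7, -3.0]
width: 0.0212
```

```bash
python3 plan.py 0.5905 0.1605 0.187 98.5 1
python3 - <<'E'
from plant import ctrl
import cv2
d=ctrl.snapshot('scene'); im=cv2.cvtColor(d['pixels'],cv2.COLOR_RGB2BGR); cv2.imwrite('pics/s4.png',cv2.resize(im[100:290,190:430],None,fx=3,fy=3,interpolation=cv2.INTER_CUBIC))
d=ctrl.snapshot('wrist'); im=cv2.cvtColor(d['pixels'],cv2.COLOR_RGB2BGR); cv2.imwrite('pics/w4.png',im)
E
```

```text
pos [0.591  0.1601 0.1954] rotvec [ 0.0001  0.0003 -0.0001] per row [ 0.0001  0.0003 -0.0001] F [-0.4  0.7 -3. ] t 5.85 w 0.021175695908426256
[0.5 0.5 8.4]
```

View pics/s4.png

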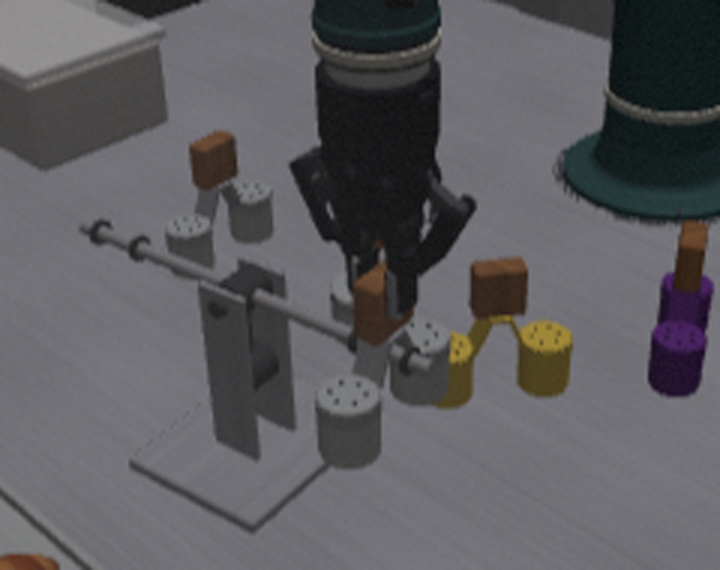

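View pics/w4.png

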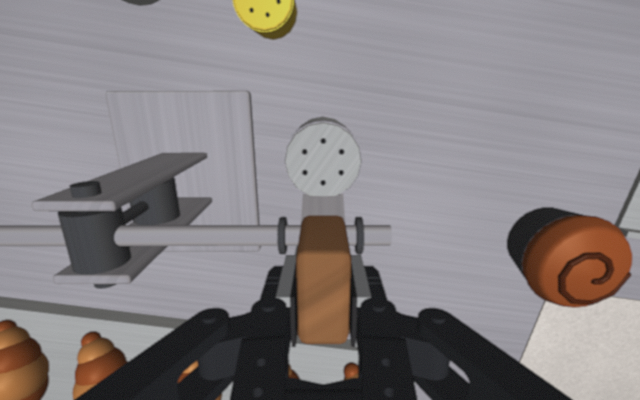

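The tins straddle the rod, and the arch (columns 303–343) is centred between the collars (283 and 360). Lowering slowly until the bar has sunk.

{"op": "step_arm", "data": {"targets": [[0.01,[0,0,0.004],[0,0,0]],[0.01,[0,0,0.004],[0,0,0]],[0.01,[0,0,0.003],[0,0,0]],[0.01,[0,0,0.003],[0,0,0]],[0.01,[0,0,0.003],[0,0,0]],[0.01,[0,0,0.002],[0,0,0]],[0.01,[0,0,0],[0,0,0]],[0.01,[0,0,0],[0,0,0]]]}}

```text
clock: 6.75
tool_pos: [0.5909, 0.1599, 0.1763]
orientation: [-0.0, -0.074, 0.997, -0.0]
wrist_force: [-0.2, 0.0, -1.8]
width: 0.021
```

{"op": "step_arm", "data": {"targets": [[0.01,[0,0,0.002],[0,0,0]],[0.01,[0,0,0.002],[0,0,0]],[0.01,[0,0,0.002],[0,0,0]],[0.01,[0,0,0],[0,0,0]],[0.01,[0,0,0],[0,0,0]]]}}

```text
clock: 7.25
tool_pos: [0.591, 0.1598, 0.1703]
orientation: [0.0, -0.074, 0.997, -0.0]
wrist_force: [0.1, 0.2, -1.4]
width: 0.0214
```

Run:
```python
from plant import ctrl
import cv2
s=ctrl.sense();print(s['tool_pos'],s['wrist_force'],s['ft_torque'])
d=ctrl.snapshot('scene'); im=cv2.cvtColor(d['pixels'],cv2.COLOR_RGB2BGR); cv2.imwrite('pics/s5.png',cv2.resize(im[100:290,190:430],None,fx=3,fy=3,interpolation=cv2.INTER_CUBIC))
```

```text
[0.59103621 0.15978672 0.17031605] [ 0.11809453  0.17088422 -1.37768949] [-0.19909537 -0.04133127 -0.01684494]
```

View pics/s5.png

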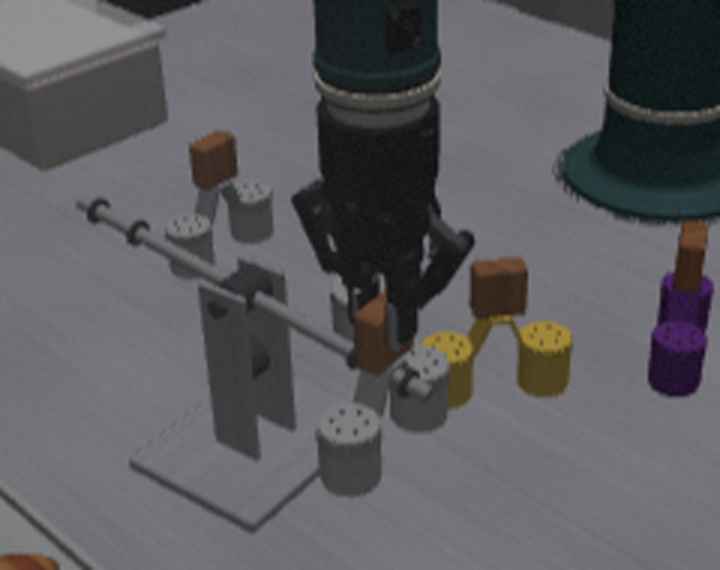

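The bar is tipping with the twin on it. One more millimetre, then open.

{"op": "step_arm", "data": {"targets": [[0.01,[0,0,0.001],[0,0,0]],[0.024,[0,0,0],[0,0,0]],[0.028,[0,0,0],[0,0,0]],[0.034,[0,0,0],[0,0,0]],[0.045,[0,0,0],[0,0,0]],[0.045,[0,0,0],[0,0,0]],[0.045,[0,0,0],[0,0,0]]]}}

```text
clock: 8.0
tool_pos: [0.5909, 0.16, 0.1694]
orientation: [0.0, -0.074, 0.997, 0.0]
wrist_force: [-0.5, 0.1, -0.4]
width: 0.0449
```

Run:
```python
from plant import ctrl
import cv2
s=ctrl.sense();print(s['tool_pos'],s['wrist_force'],s['width'],s['clock'])
for n in('scene','wrist'):
    d=ctrl.snapshot(n); im=cv2.cvtColor(d['pixels'],cv2.COLOR_RGB2BGR)
    cv2.imwrite(f'pics/{n}6.png',cv2.resize(im[100:290,190:430],None,fx=3,fy=3,interpolation=cv2.INTER_CUBIC) if n=='scene' else im)
```

```text
[0.59094374 0.15995244 0.16935506] [-0.45481234  0.10141472 -0.36407325] 0.044914744391801924 8.0
```

View pics/scene6.png

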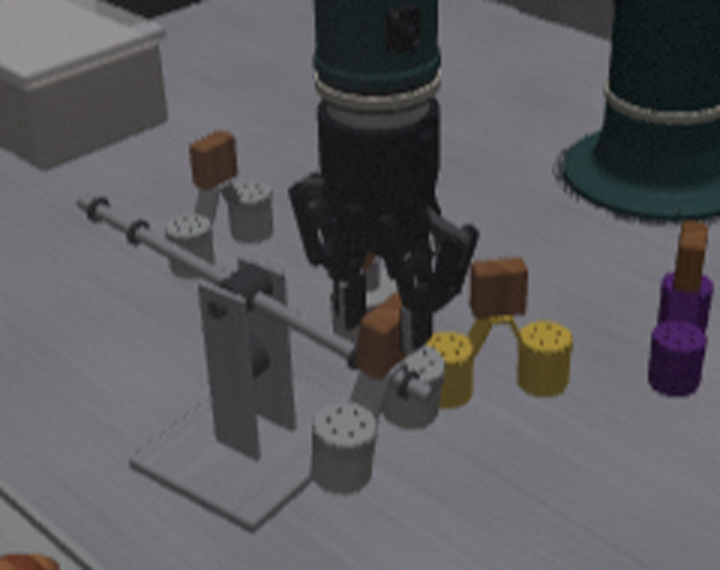

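View pics/wrist6.png

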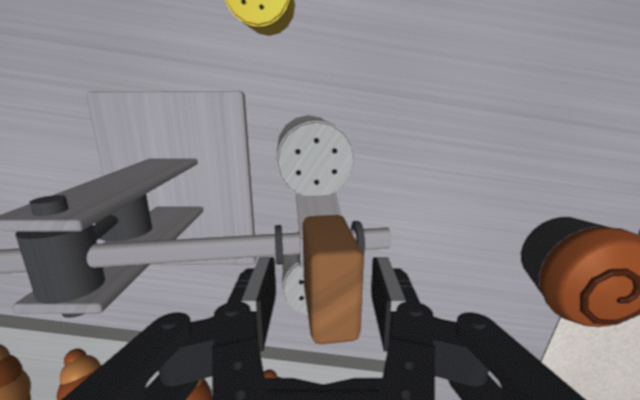

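The twin is hanging on the tipped bar, tilted with the rod and between its collars. Opening a little more and rising.

{"op": "step_arm", "data": {"targets": [[0.06,[0,0,0],[0,0,0]],[0.06,[0,0,-0.005],[0,0,0]],[0.06,[0,0,-0.015],[0,0,0]],[0.06,[0,0,-0.025],[0,0,0]],[0.06,[0,0,-0.035],[0,0,0]],[0.06,[0,0,-0.03],[0,0,0]],[0.06,[0,0,-0.01],[0,0,0]]]}}

```text
clock: 8.8
tool_pos: [0.5927, 0.1604, 0.2945]
orientation: [0.004, -0.074, 0.997, 0.001]
wrist_force: [0.0, 0.4, -0.6]
width: 0.0601
```

```bash
python3 plan.py 0.435 -0.224 0.27 95.2 12
```

```text
pos [0.5927 0.1604 0.2945] rotvec [0.0016 0.0074 0.0572] per row [0.0001 0.0006 0.0048] F [ 0.   0.4 -0.6] t 8.8 w 0.060088057890265
[ 17.7 -29.7   1.9]
[ 17.6 -29.8   1.9]
[ 17.4 -29.9   1.9]
[ 17.3 -30.    1.9]
[ 17.2 -30.1   1.9]
[ 17.  -30.2   1.9]
[ 16.9 -30.2   2. ]
[ 16.7 -30.3   2. ]
[ 16.6 -30.4   2. ]
[ 16.4 -30.5   2. ]
[ 16.3 -30.6   2. ]
[ 16.1 -30.6   2. ]
```

{"op": "step_arm", "data": {"targets": [[0.06,[0.0177,-0.0297,0.0015],[0,0,0.005]],[0.06,[0.0176,-0.0298,0.0015],[0,0,0.005]],[0.06,[0.0174,-0.0299,0.002],[0,0,0.005]],[0.06,[0.0173,-0.03,0.002],[0,0,0.005]],[0.06,[0.0172,-0.0301,0.002],[0,0,0.005]],[0.06,[0.017,-0.0302,0.002],[0,0,0.005]],[0.06,[0.0169,-0.0302,0.002],[0,0,0.005]],[0.06,[0.0167,-0.0303,0.002],[0,0,0.005]],[0.06,[0.0166,-0.0304,0.002],[0,0,0.005]],[0.06,[0.0164,-0.0305,0.002],[0,0,0.005]],[0.06,[0.0163,-0.0306,0.002],[0,0,0.005]],[0.06,[0.0161,-0.0306,0.002],[0,0,0.002]]]}}

```text
clock: 10.0
tool_pos: [0.4319, -0.2254, 0.2666]
orientation: [0.0, -0.045, 0.999, 0.0]
wrist_force: [0.8, -0.3, -0.5]
width: 0.0599
```

{"op": "step_arm", "data": {"targets": [[0.06,[0,0,0],[0,0,0]],[0.06,[0,0,0],[0,0,0]]]}}

```text
clock: 10.2
tool_pos: [0.4324, -0.2246, 0.2664]
orientation: [0.0, -0.045, 0.999, 0.0]
wrist_force: [0.5, 0.3, -0.8]
width: 0.0602
```

```bash
python3 - <<'E'
from plant import ctrl
from h import *
import cv2
s=ctrl.sense(); d=ctrl.snapshot('wrist')
im=cv2.cvtColor(d['pixels'],cv2.COLOR_RGB2BGR)
e,M=wristcam(s,d)
g=np.array([.435,-.224]);a=np.radians(5.2);ux=np.array([np.cos(a),np.sin(a)]);uy=np.array([-ux[1],ux[0]])
for dx,dy in((22,11),(-22,11),(-22,-11),(22,-11)):
    q=g+ux*dx/1e3+uy*dy/1e3; u=proj(d,[*q,.125],e,M); cv2.circle(im,tuple(int(round(c)) for c in u),2,(0,255,0),-1)
for sx in(-42,42):
    u=proj(d,[*(g+ux*sx/1e3),.05],e,M); cv2.circle(im,tuple(int(round(c)) for c in u),2,(255,255,0),-1)
cv2.imwrite('pics/w7.png',im)
d=ctrl.snapshot('scene'); im=cv2.cvtColor(d['pixels'],cv2.COLOR_RGB2BGR)
cv2.imwrite(f'pics/s7.png',cv2.resize(im[100:290,190:430],None,fx=3,fy=3,interpolation=cv2.INTER_CUBIC))
E
python3 plan.py 0.435 -0.224 0.105 95.2 1
```

```text
pos [ 0.4332 -0.2232  0.2664] rotvec [0.0005 0.0003 0.002 ] per row [0.0005 0.0003 0.002 ] F [-1.1 -0.1  0.5] t 10.3 w 0.060068054152406514
[ -1.6  -1.1 161.4]
```

View pics/w7.png

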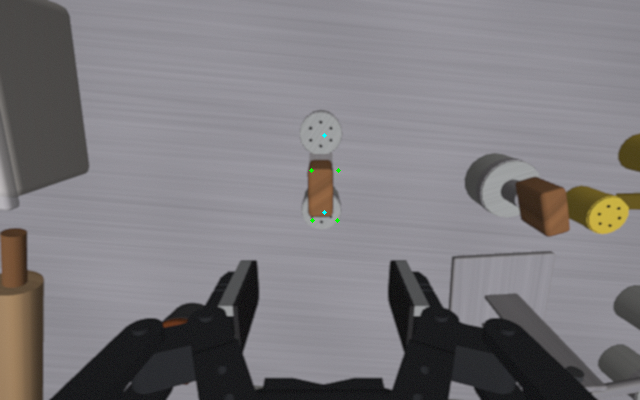

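View pics/s7.png

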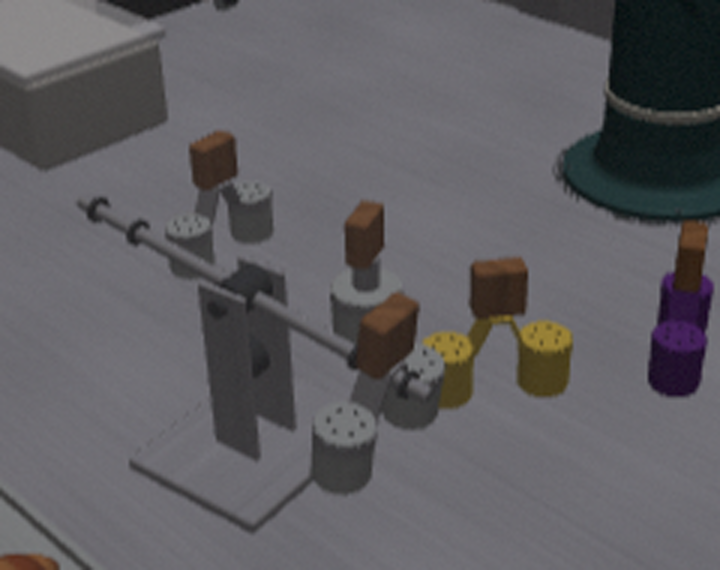

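The hung twin is stable and the bar is tipped as expected. Twin B's grip is at (307–333, 162–217), about 3 mm to tool −y of the estimate, so I'm correcting for that and descending.

{"op": "step_arm", "data": {"targets": [[0.06,[0,-0.0035,0.03],[0,0,0.002]],[0.06,[0,0,0.04],[0,0,0]],[0.06,[0,0,0.045],[0,0,0]],[0.06,[0,0,0.03],[0,0,0]],[0.06,[0,0,0.013],[0,0,0]],[0.06,[0,0,0.003],[0,0,0]],[0.06,[0,0,0],[0,0,0]],[0.01,[0,0,0],[0,0,0]],[0.01,[0,0,0],[0,0,0]],[0.01,[0,0,0],[0,0,0]],[0.01,[0,0,0],[0,0,0]],[0.01,[0,0,0],[0,0,0]]]}}

```text
clock: 11.5
tool_pos: [0.4339, -0.2277, 0.1065]
orientation: [0.001, -0.045, 0.999, -0.0]
wrist_force: [-1.3, 2.2, 7.0]
width: 0.0211
```

{"op": "step_arm", "data": {"targets": [[0.01,[0,0,0],[0,0,0]],[0.01,[0,0,-0.008],[0,0,0]],[0.01,[0,0,-0.02],[0,0,0]],[0.01,[0,0,-0.03],[0,0,0]],[0.01,[0,0,-0.035],[0,0,0]],[0.01,[0,0,-0.035],[0,0,0]],[0.01,[0,0,-0.035],[0,0,0]],[0.01,[0,0,-0.03],[0,0,0]],[0.01,[0,0,-0.018],[0,0,0]],[0.01,[0,0,-0.008],[0,0,0]],[0.01,[0,0,0],[0,0,0]],[0.01,[0,0,0],[0,0,0]]]}}

```text
clock: 12.7
tool_pos: [0.4323, -0.2274, 0.3232]
orientation: [-0.001, -0.045, 0.999, 0.0]
wrist_force: [0.2, -0.1, -2.4]
width: 0.0212
```

```bash
python3 plan.py 0.6295 -0.097 0.325 98.5 10
python3 - <<'E'
from plant import ctrl
import cv2
d=ctrl.snapshot('wrist'); im=cv2.cvtColor(d['pixels'],cv2.COLOR_RGB2BGR)
cv2.imwrite('pics/w8.png',im)
E
```

```text
pos [ 0.4323 -0.2274  0.3232] rotvec [ 0.0009 -0.0018 -0.0593] per row [ 0.0001 -0.0002 -0.0059] F [ 0.2 -0.1 -2.4] t 12.7 w 0.021227740146535633
[-20.8  11.2  -0.2]
[-20.9  11.1  -0.2]
[-20.9  11.   -0.2]
[-21.   10.9  -0.2]
[-21.1  10.7  -0.2]
[-21.1  10.6  -0.2]
[-21.2  10.5  -0.2]
[-21.2  10.4  -0.2]
[-21.3  10.2  -0.2]
[-21.4  10.1  -0.2]
```

View pics/w8.png

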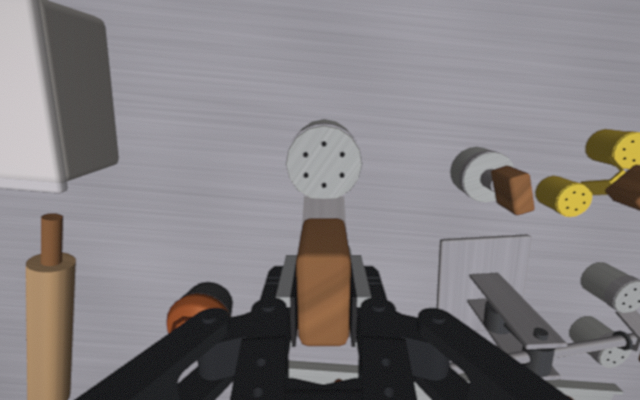

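Twin B is gripped upright, with its tin at (324,160) and grip at (324,280). Moving above the right seat.

{"op": "step_arm", "data": {"targets": [[0.01,[-0.01,0.0055,0],[0,0,0]],[0.01,[-0.0208,0.0112,0],[0,0,-0.006]],[0.01,[-0.0209,0.0111,0],[0,0,-0.006]],[0.01,[-0.0209,0.011,0],[0,0,-0.006]],[0.01,[-0.021,0.0109,0],[0,0,-0.006]],[0.01,[-0.0211,0.0107,0],[0,0,-0.006]],[0.01,[-0.0211,0.0106,0],[0,0,-0.006]],[0.01,[-0.0212,0.0105,0],[0,0,-0.006]],[0.01,[-0.0212,0.0104,0],[0,0,-0.006]],[0.01,[-0.0213,0.0102,0],[0,0,-0.006]],[0.01,[-0.011,0.0045,0],[0,0,-0.005]],[0.01,[0,0,0],[0,0,0]]]}}

```text
clock: 13.95
tool_pos: [0.6318, -0.0948, 0.3229]
orientation: [-0.001, -0.076, 0.997, 0.0]
wrist_force: [0.2, 0.3, -3.1]
width: 0.0213
```

{"op": "step_arm", "data": {"targets": [[0.01,[0,0,0],[0,0,0]],[0.01,[0,0,0],[0,0,0]]]}}

```text
clock: 14.15
tool_pos: [0.6295, -0.099, 0.3243]
orientation: [-0.0, -0.073, 0.997, -0.0]
wrist_force: [0.7, -0.6, -1.4]
width: 0.0213
```

```bash
python3 plan.py 0.6295 -0.097 0.235 98.5 1
python3 - <<'E'
from plant import ctrl
import cv2
d=ctrl.snapshot('wrist'); im=cv2.cvtColor(d['pixels'],cv2.COLOR_RGB2BGR)
cv2.imwrite('pics/w9.png',im)
E
```

```text
pos [ 0.6295 -0.099   0.3243] rotvec [-0.0004 -0.0005 -0.0018] per row [-0.0004 -0.0005 -0.0018] F [ 0.7 -0.6 -1.4] t 14.15 w 0.021256369744026466
[-0.3  2.  89.3]
```

View pics/w9.png

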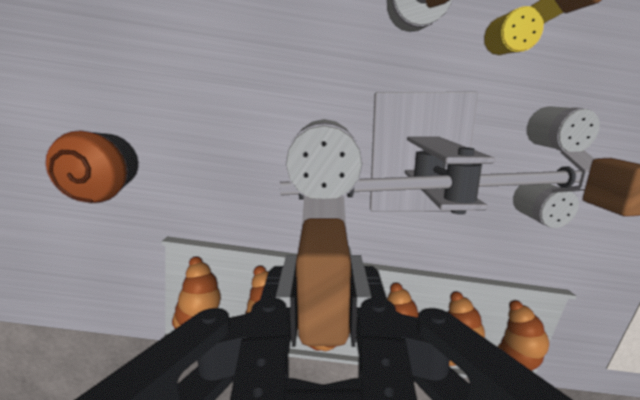

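Rod ends and collars show on either side of the tin at (302,196) and (346,195), so their middle is about column 324, in line with the grip. Descending to just above contact.

{"op": "step_arm", "data": {"targets": [[0.01,[0,0.0015,0.015],[0,0,0]],[0.01,[0,0,0.025],[0,0,0]],[0.01,[0,0,0.025],[0,0,0]],[0.01,[0,0,0.02],[0,0,0]],[0.01,[0,0,0.012],[0,0,0]],[0.01,[0,0,0.006],[0,0,0]],[0.01,[0,0,0.003],[0,0,0]],[0.01,[0,0,0],[0,0,0]]]}}

```text
clock: 15.0
tool_pos: [0.6302, -0.0966, 0.2186]
orientation: [0.0, -0.074, 0.997, -0.0]
wrist_force: [-0.3, 0.4, -2.7]
width: 0.021
```

```bash
python3 plan.py 0.6295 -0.097 0.187 98.5 1
python3 - <<'E'
from plant import ctrl
import cv2
for n in('scene','wrist'):
    d=ctrl.snapshot(n); im=cv2.cvtColor(d['pixels'],cv2.COLOR_RGB2BGR)
    cv2.imwrite(f'pics/{n}10.png',cv2.resize(im[100:290,170:410],None,fx=3,fy=3,interpolation=cv2.INTER_CUBIC) if n=='scene' else im)
E
```

```text
pos [ 0.6302 -0.0966  0.2186] rotvec [-0.0001  0.0007 -0.0004] per row [-0.0001  0.0007 -0.0004] F [-0.3  0.4 -2.7] t 15.0 w 0.020990345206945572
[ 0.8 -0.3 31.6]
```

View pics/wrist10.png

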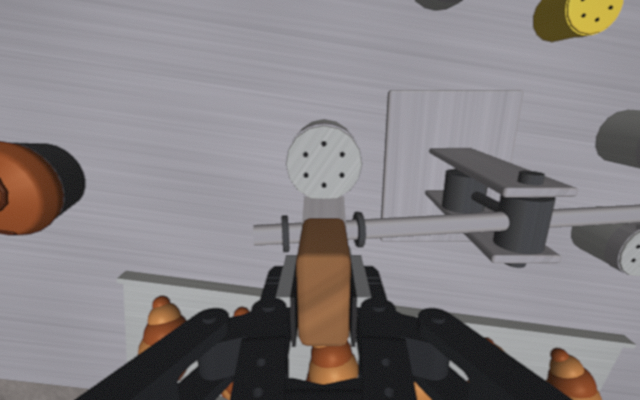

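View pics/scene10.png

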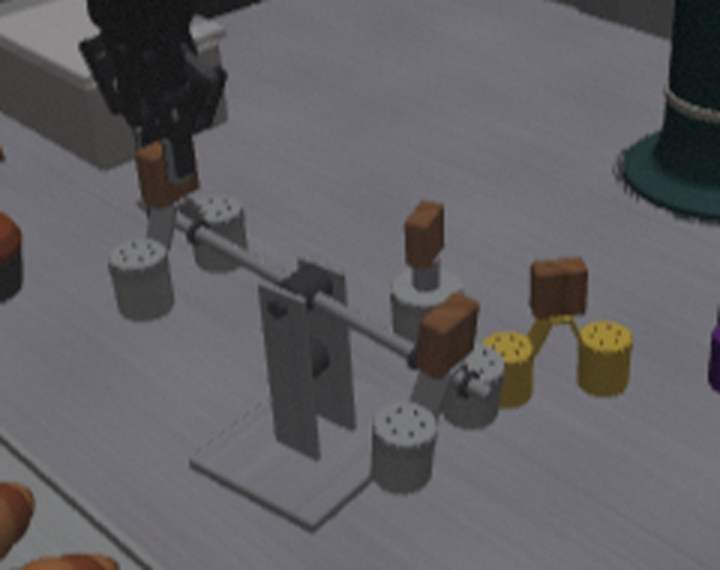

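The twin straddles the right seat, with the arch (303–344) midway between the collars (285 and 360). Lowering slowly toward level.

{"op": "step_arm", "data": {"targets": [[0.01,[0,0,0.004],[0,0,0]],[0.01,[0,0,0.004],[0,0,0]],[0.01,[0,0,0.003],[0,0,0]],[0.01,[0,0,0.003],[0,0,0]],[0.01,[0,0,0.003],[0,0,0]],[0.01,[0,0,0.003],[0,0,0]],[0.01,[0,0,0.003],[0,0,0]],[0.01,[0,0,0.003],[0,0,0]],[0.01,[0,0,0.002],[0,0,0]],[0.01,[0,0,0.001],[0,0,0]],[0.01,[0,0,0],[0,0,0]],[0.01,[0,0,0],[0,0,0]]]}}

```text
clock: 16.3
tool_pos: [0.63, -0.0966, 0.1894]
orientation: [0.0, -0.074, 0.997, -0.0]
wrist_force: [0.3, -1.6, 0.6]
width: 0.0214
```

Run:
```python
from plant import ctrl
import cv2
s=ctrl.sense();print(s['tool_pos'],s['wrist_force'])
for n in('scene','wrist'):
    d=ctrl.snapshot(n); im=cv2.cvtColor(d['pixels'],cv2.COLOR_RGB2BGR)
    cv2.imwrite(f'pics/{n}11.png',cv2.resize(im[100:290,170:410],None,fx=3,fy=3,interpolation=cv2.INTER_CUBIC) if n=='scene' else im)
```

```text
[ 0.62999498 -0.09662245  0.18943585] [ 0.30969097 -1.58079771  0.55785417]
```

View pics/wrist11.png

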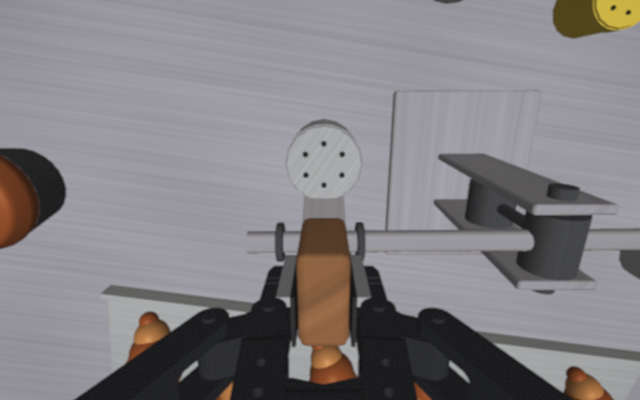

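View pics/scene11.png

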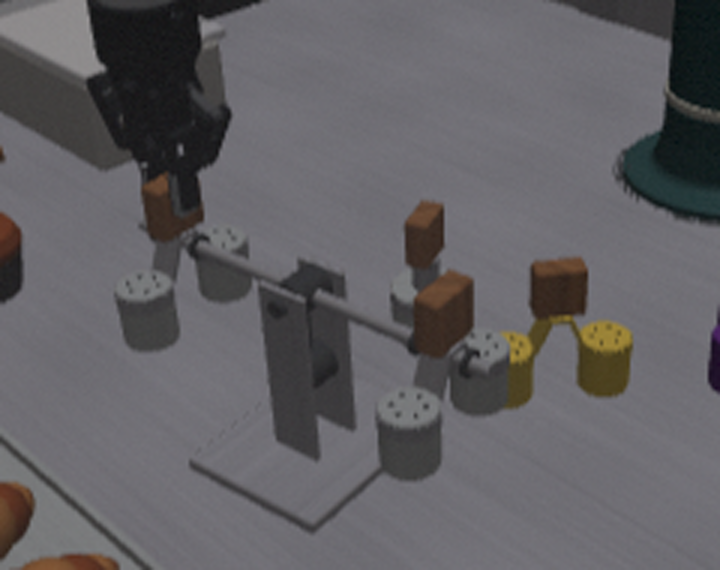

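The bar is nearly level and the wrist force no longer shows the twin's weight, so the bar is carrying it. One more millimetre, then release gently.

{"op": "step_arm", "data": {"targets": [[0.01,[0,0,0.001],[0,0,0]],[0.01,[0,0,0],[0,0,0]],[0.023,[0,0,0],[0,0,0]],[0.026,[0,0,0],[0,0,0]],[0.03,[0,0,0],[0,0,0]],[0.036,[0,0,0],[0,0,0]],[0.045,[0,0,0],[0,0,0]],[0.055,[0,0,0],[0,0,0]],[0.055,[0,0,0],[0,0,0]]]}}

```text
clock: 17.3
tool_pos: [0.63, -0.0965, 0.1883]
orientation: [0.0, -0.074, 0.997, 0.0]
wrist_force: [-0.3, -0.6, 0.3]
width: 0.055
```

Run:
```python
from plant import ctrl
import cv2
s=ctrl.sense();print(s['tool_pos'],s['wrist_force'],s['width'])
d=ctrl.snapshot('wrist'); im=cv2.cvtColor(d['pixels'],cv2.COLOR_RGB2BGR)
cv2.imwrite('pics/w12.png',im)
```

```text
[ 0.62999217 -0.09645531  0.18832815] [-0.25545567 -0.63622353  0.26103402] 0.054998412660066186
```

View pics/w12.png

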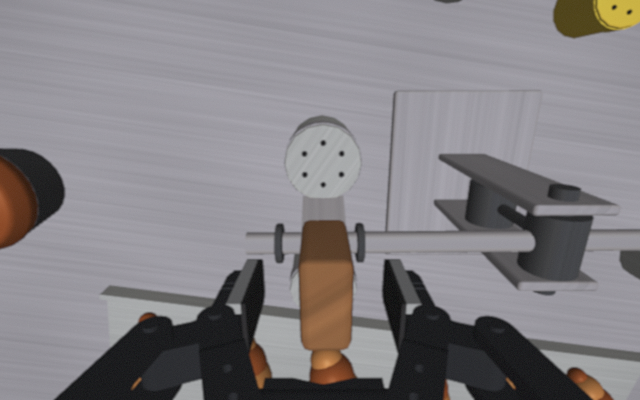

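The fingers are clear on both sides of the grip (302–352) and the bar is level. Rising and backing away.

{"op": "step_arm", "data": {"targets": [[0.055,[0,0,-0.005],[0,0,0]],[0.055,[0,0,-0.015],[0,0,0]],[0.055,[0,0,-0.025],[0,0,0]],[0.055,[0,0,-0.035],[0,0,0]],[0.055,[0,0,-0.035],[0,0,0]],[0.055,[0.02,0,-0.01],[0,0,0]],[0.055,[0.04,-0.02,0],[0,0,0]],[0.055,[0.04,-0.02,0],[0,0,0]],[0.055,[0.04,-0.02,0],[0,0,0]],[0.055,[0.02,-0.01,0],[0,0,0]],[0.055,[0,0,0],[0,0,0]],[0.055,[0,0,0],[0,0,0]]]}}

```text
clock: 18.55
tool_pos: [0.4827, -0.1891, 0.3145]
orientation: [0.001, -0.074, 0.997, 0.0]
wrist_force: [0.0, 0.5, 0.5]
width: 0.055
```

Run:
```python
from plant import ctrl
from h import *
import cv2
s=ctrl.sense();print(s['tool_pos'],s['wrist_force'],s['clock'])
d=ctrl.snapshot('scene'); im=cv2.cvtColor(d['pixels'],cv2.COLOR_RGB2BGR)
for p in((0.58786,.18142),(.59419,.13826),(.6268,-.0758),(.63264,-.11986)):
    u=proj(d,[*p,.15]); cv2.circle(im,tuple(int(round(c)) for c in u),1,(0,255,0),-1)
cv2.imwrite('pics/s13.png',cv2.resize(im[100:290,170:410],None,fx=3,fy=3,interpolation=cv2.INTER_CUBIC))
d=ctrl.snapshot('top'); im=cv2.cvtColor(d['pixels'],cv2.COLOR_RGB2BGR)
cv2.imwrite('pics/t13.png',cv2.resize(im[80:280,220:440],None,fx=3,fy=3,interpolation=cv2.INTER_CUBIC))
```

```text
[ 0.48274744 -0.18908629  0.31446195] [0.0451445  0.48003287 0.45744423] 18.55
```

View pics/s13.png

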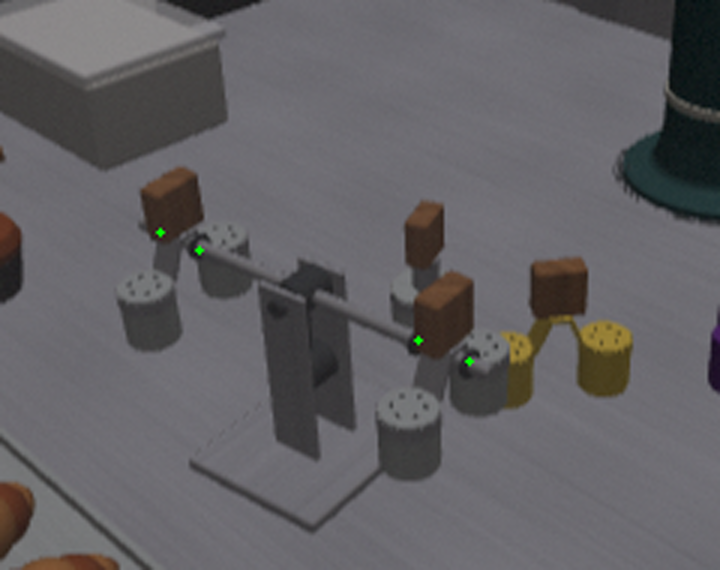

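View pics/t13.png

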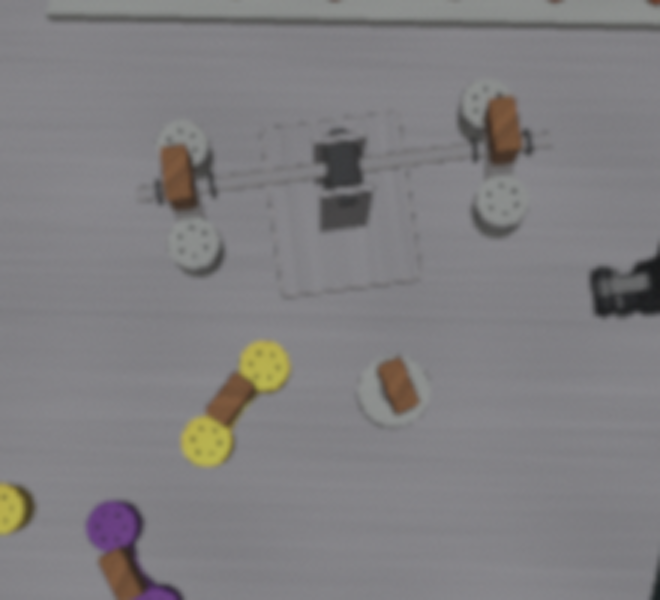

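Both twins hang astride between their collars, and the level-bar markers fall on the collars. I'll let it settle for a second and compare pictures before handing in.

{"op": "step_arm", "data": {"targets": [[0.055,[0,0,0],[0,0,0]],[0.055,[0,0,0],[0,0,0]],[0.055,[0,0,0],[0,0,0]],[0.055,[0,0,0],[0,0,0]],[0.055,[0,0,0],[0,0,0]],[0.055,[0,0,0],[0,0,0]],[0.055,[0,0,0],[0,0,0]],[0.055,[0,0,0],[0,0,0]],[0.055,[0,0,0],[0,0,0]],[0.055,[0,0,0],[0,0,0]]]}}

```text
clock: 19.65
tool_pos: [0.482, -0.1893, 0.3133]
orientation: [0.0, -0.074, 0.997, -0.0]
wrist_force: [-0.4, -0.0, 0.5]
width: 0.0552
```

Run:
```python
from plant import ctrl
import cv2,numpy as np
d=ctrl.snapshot('scene'); im=cv2.cvtColor(d['pixels'],cv2.COLOR_RGB2BGR)
b=cv2.resize(im[100:290,170:410],None,fx=3,fy=3,interpolation=cv2.INTER_CUBIC)
cv2.imwrite('pics/s14.png',b)
a=cv2.imread('pics/s13.png'); df=cv2.absdiff(a,b).max(2); df=np.where(df>40,255,0).astype('uint8')
print((df>0).sum(), cv2.connectedComponentsWithStats(df)[2].tolist())
```

```text
275 [[0, 0, 720, 570, 410125], [155, 227, 11, 11, 69], [194, 245, 11, 11, 68], [413, 335, 11, 11, 69], [464, 356, 11, 11, 69]]
```

View pics/s14.png

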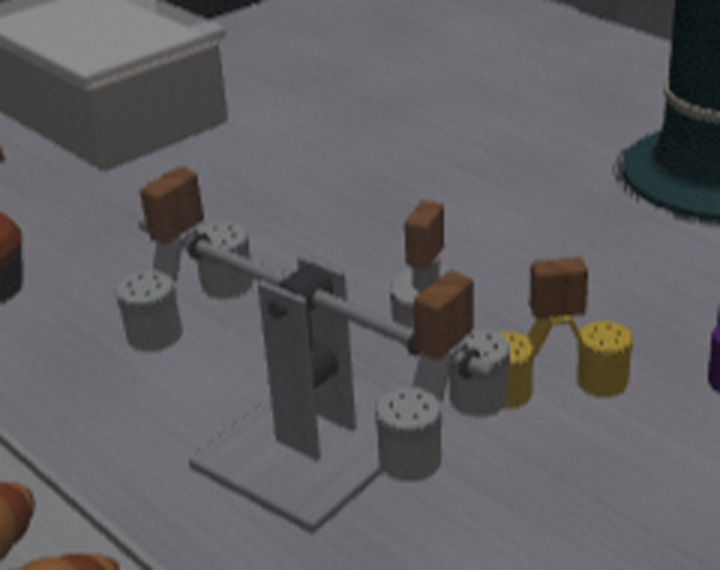

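Nothing moves any more: the only differences are my own markers. I'll compare the bar's slope with the level start picture as a subpixel check.

Run:
```python
from plant import ctrl
import cv2,numpy as np
a=cv2.imread('pics/scene0.png')
d=ctrl.snapshot('scene'); b=cv2.cvtColor(d['pixels'],cv2.COLOR_RGB2BGR)
f=5
A=cv2.resize(a[165:235,210:340],None,fx=f,fy=f,interpolation=cv2.INTER_CUBIC);B=cv2.resize(b[165:235,210:340],None,fx=f,fy=f,interpolation=cv2.INTER_CUBIC)
cv2.imwrite('pics/cmp.png',np.vstack([A[:300],B[:300]])); 
for n,(x,y) in {'rod R':(246,186),'rod L':(293,205),'end L':(327,219),'collar R in':(236,183)}.items():
    t=a[y-5:y+6,x-5:x+6]; w=cv2.resize(b[y-10:y+11,x-10:x+11],None,fx=8,fy=8,interpolation=cv2.INTER_CUBIC); t=cv2.resize(t,None,fx=8,fy=8,interpolation=cv2.INTER_CUBIC)
    r=cv2.matchTemplate(w,t,cv2.TM_CCOEFF_NORMED); _,m,_,l=cv2.minMaxLoc(r); print(n,m,(l[0]-40)/8,(l[1]-40)/8)
```

```text
rod R 0.5302685499191284 1.125 0.5
rod L 0.9943761825561523 -0.75 0.125
end L 0.7446302771568298 -0.25 1.375
collar R in 0.815989077091217 -0.25 -0.5
```

View pics/cmp.png

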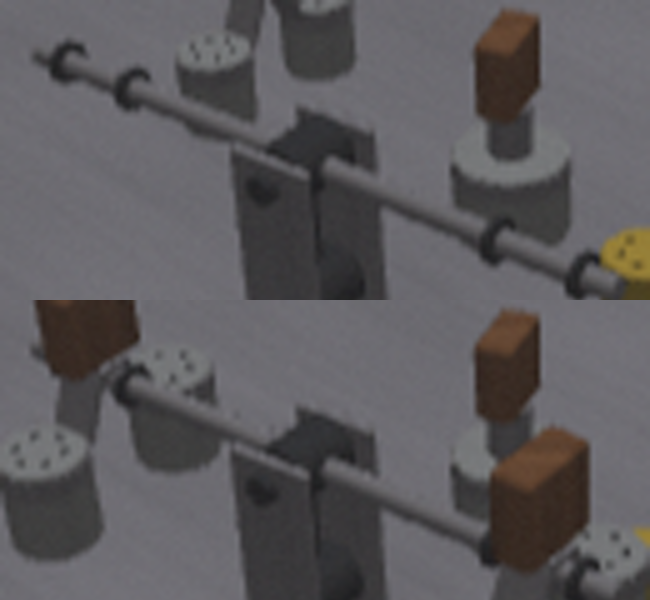

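The right collar is about 0.5 px higher and the left end somewhat lower than at the start. I estimate a residual tilt of roughly 0.5°, against 8° with one twin hung, so the bar is level in practice. Everything is still and the robot is clear. Handing in.

```bash
python3 -c "
from plant import ctrl
print(ctrl.sense()['clock']); print(ctrl.sign_off())"
```

```text
19.75
the job is handed in; nothing more can be done
None
```

Both steel twin shakers now hang astride the pivoting bar, one on each resting place, and I handed the job in at 19.75 s. I carried each one upright with the grip pinched across its 22 mm. The single shaker and the yellow and purple look-alikes were not touched.

**Last checks:**
- **Seating:** each arch sits between its two collars, roughly 2–3 mm towards the pivot from the middle.
- **Stillness:** two scene pictures about a second apart showed no movement. The gripper was open and well clear, with no load on the wrist.
- **Level:** the check was not exact. Matching against the starting picture showed shifts of about 0.5–1.4 px, with the left end slightly lower. One of the four matches was too poor to use. I estimate a tilt of about 0.5°, compared with 8° when only one twin was hung.

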